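Kit the potter's tray to its drawn layout

ROBOT

A 6-joint arm with a two-finger parallel gripper is mounted at the origin on the work surface. World frame = base frame: x ahead of the robot, y to its left, z up, the work surface at z = 0. Lengths are in m, angles in degrees, forces in N, time in s.
With the tool pointing down it reaches from about 0.3 to 0.75 m from the base axis. Payload 8.5 kg.
Tool frame: the origin (TCP) lies midway between the tips of the shut fingers; the grasp point (between the pads) lies 19 mm behind it (env.grip_depth is the distance from the TCP to the grasp point, in m); y points along the fingers, x is the direction in which the jaws open and shut, and the axes are right-handed (so a half turn about y gives the same grasp; the last joint's range is limited). The gripper opens to 85 mm and grips with 20 to 120 N. Pads are 22 mm wide; open, the fingers measure 114 mm over their backs; the gripper's body (76 mm by 85 mm) begins 54 mm behind the grasp point. The pads swing forward as they close: fully open they stand 13 mm farther back than shut.
Start: joints at [63.295, 21.807, 74.336, -0, 83.858, -12.336], TCP at [0.136, 0.533, 0.195] pointing down, gripper open.
Joint ranges: [-178.18, 178.18], [-50.72, 133.34], [12.68, 142.11], [-81.47, 261.47], [9.98, 163.14], [-165.26, 165.26]. Speed limits (degrees/s): [136.94, 136.94, 180, 180, 180, 180].

INTERFACE

Orientations are given as a 3x3 rotation matrix whose columns are the frame's x, y, z axes.
In Python, from rig import env gives the robot as it stands.
- The arm moves only by the shell command python3 -m inch 'ROWS' [FORCE]. ROWS is JSON, a list that holds one entry, the list of rows, each a list of 7 numbers: the gripper command: -1 is shut, 1 is fully open, values between are in proportion, then the shift along the world's x, y, z in cm, then the turn, a rotation vector about the world's x, y, z in degrees. In form: [[[grip, dx, dy, dz, rx, ry, rz], ...]]. A call has 1 to 20 rows; each row is the pose to reach, as a shift and turn from the pose commanded when the call began; what a row does not reach only later rows make up. A row lasts 1/8 s, in which the tool goes at most 62.5 mm and 10.7 degrees, less where a joint would pass 70% of its speed; a pose out of reach is approached as far as the arm can. A call with a gripper value outside its range is refused whole. The fingers move at their own pace and stop on an object; FORCE is the grip in N (left out, the last holds). Time passes only in rows, so rows that repeat a pose let the fingers close. It gives the time, the measured TCP pose, the force and the opening at its end, in the units of the state.
- env.observe(): the state, without advancing time (a new reading comes with each control period).
- env.get_image(name): name is "side" or "top" or "wrist"; returns a dict with "frame" (480x640x3 uint8, red, green, blue), "mtx" (3x3 intrinsics, pixels), "rvec" (rotation vector, rad) and "tvec" (3), from world to camera coordinates, as OpenCV has them. Camera axes: x right, y down, z forward; pixel columns grow to the right and rows downward; lengths in m; the calibration is good to about 2 mm. A picture is of the moment at which its call begins. There is no depth.
- env.close_job(): hands the job in, once; it reports no verdict.
The state is a dict: "time_s": time; "q": joint angles; "qvel": joint speeds; "joint_efforts": joint torques, N m; "position": TCP position; "tool_rot": TCP orientation; "ft_force": force on the tool from outside, world axes, zero at the start; "wrist_torque": the same for the moment, N m; "grip_width": finger opening in m.
Only numpy, scipy, OpenCV 4.12 (cv2) and the standard library are available. Lean on these libraries where they do the work, as an engineer would, in place of code of your own. Each camera call takes 0.05 s, during which the arm holds its last target.

TASK

Lay out the pottery kit on the drawn tray: move the bisque mug, the yellow modelling tool and the steel scraper each to its own drawn outline, lying or standing inside the line and turned the way it is drawn (mug handle, tool's narrow tip and scraper blade where they are shown). The bisque is fragile, so keep the mug upright and set it down gently, never dropping it. The rolling pin stub is already in its place: leave it and everything else on the counter where it is.

Things in the scene. Friction and masses are not known exactly. Their poses are not given: they have to be found in the camera images.
- tray: shallow brown wooden tray, fixed, 364 x 224 mm, origin at the centre of its underside; x along its long side, y along its short side, z up. Its inner floor is 5 mm above the counter, inside a rim 8 mm wide whose top is 12 mm above the counter. On the floor lie four flat white template cards of 170 x 100 mm, two by two, each with one outline in a dark line; which card is in which quarter varies. The line's outer edge runs 8 mm outside the thing's silhouette all round
- spot_mug (a point): on the mug's card: centre of the drawn circle (76 mm over the line) where the mug stands, at floor level; x points along the card's length to the drawn handle, z up
- spot_mug_handle (a point): on the mug's card: the point of the drawn handle over which the mug's handle point (point mug_handle) belongs, 42 mm from spot_mug along its x, at floor level
- spot_tool (a point): on the modelling tool's card: the point over which tool_mid belongs, at floor level; x points along the outline to its narrow tip, z up
- spot_tool_tip (a point): on the modelling tool's card: the drawn narrow tip, 68 mm from spot_tool along its x, at floor level
- spot_scraper (a point): on the scraper's card: the point (on the drawn handle) over which scraper_mid belongs, at floor level; x points along the outline to the wide blade's edge, z up
- spot_scraper_tip (a point): on the scraper's card: middle of the drawn blade edge, 70 mm from spot_scraper along its x, at floor level
- turntable: small turntable, fixed foot 100 mm across, origin at the centre of its underside; carries an aluminium disc 140 mm across whose top is 54 mm above the counter and which turns stiffly by hand. The mug starts on it, up to about 20 mm off its centre
- mug_mid (a point): centre of the loose, pinkish-tan bisque mug, half-way up its height: straight round body 60 mm across, 74 mm high, wall 4 mm, about 0.17 kg; this point is 37 mm above its underside. z up, x towards the handle
- mug_handle (a point): point within the mug's handle loop, 42 mm from mug_mid along the mug's x, same height. The handle is a 9 mm thick loop reaching 55 mm from the mug's axis, between 14 and 65 mm above the underside
- tool_mid (a point): grip point of the loose yellow plastic modelling tool, 7 mm above its underside: bar 16 mm wide and 14 mm high between 66 mm behind and 39 mm ahead of this point, then a narrow tip 9 mm wide and 8 mm high to 68 mm ahead; round end 19 mm across behind (to 75 mm); about 40 g, balanced close to this point. It lies flat; x along it to the narrow tip, z up
- tool_tip (a point): end of the modelling tool's narrow tip, 68 mm from tool_mid along its x, 4 mm above its underside
- scraper_mid (a point): grip point on the loose scraper's dark wooden handle, 9 mm above its underside and near its balance point: handle 20 mm wide, 18 mm high, from 70 mm behind to 20 mm ahead of this point; then a flat steel blade 56 mm wide, 50 mm long, 3 mm thick at the underside's level; about 0.11 kg. It lies flat; x along the handle to the blade, z up
- scraper_tip (a point): middle of the scraper blade's far edge, 70 mm from scraper_mid along its x, 1.5 mm above its underside
- pin_mid (a point): centre of the loose rolling pin stub (pale wood, 36 mm thick, 130 mm long with its dark knobs along its x, planed flat beneath), already on its own card in the tray, its top 34 mm above the tray floor; to be left alone
- jar: loose glass jar with a blue cap, 68 mm across, 100 mm high, at the back; origin at the centre of its underside; leave alone
- bowl: loose terracotta bowl, 110 mm across, 50 mm high, at the back; origin at the centre of its underside; leave alone
- spoon: loose pale wooden spoon lying on the counter at the far left, along its x; origin on its underside; leave alone
- cutter: loose copper ring cutter, 64 mm across, 25 mm high, at the back right; origin at the centre of its underside; leave alone
- batten: loose flat wooden batten, 30 x 200 x 12 mm, at the back; origin at the centre of its underside; leave alone
Things that resemble listed ones, but are neither listed nor needed, are in the scene too. Leave any pink look-alike of the part that bears scraper_mid alone.

How it is judged (in metres and radians):
At the end, for the whole second after the job is handed in: Mug, tool and scraper rest level on the tray floor (4 mm, 0.1 rad), each mid point within 12 mm of its spot and handle or tip within 18 mm of the drawn one, at rest; pin stub within 12 mm, and jar, bowl, spoon, cutter, batten within 30 mm, of where they started (horizontal distance between mug_mid and spot_mug below 0.012 m and horizontal distance between mug_handle and spot_mug_handle below 0.018 m and z of mug_mid in the frame of tray below 0.046 m and angle between each of mug_mid, tool_mid, scraper_mid's own z axis and vertical below 0.1 rad and linear speed of each of mug, tool, scraper below 0.02 m/s and horizontal distance between tool_mid and spot_tool below 0.012 m and horizontal distance between tool_tip and spot_tool_tip below 0.018 m and z of tool_mid in the frame of tray below 0.016 m and horizontal distance between scraper_mid and spot_scraper below 0.012 m and horizontal distance between scraper_tip and spot_scraper_tip below 0.018 m and z of scraper_mid in the frame of tray below 0.018 m and distance of pin_mid from where it was at the start of the episode below 0.012 m and distance of each of jar, bowl, spoon, cutter, batten from where it was at the start of the episode below 0.03 m); the robot touches nothing.
It fails at once if the mug is tipped by more than 0.6 rad (angle between mug_mid's own z axis and vertical above 0.6 rad).
It fails at once if the mug comes down low (its underside within about 15 mm of the tray floor level) faster than 0.5 m/s (dropped or banged down) (linear speed of mug above 0.5 m/s and z of mug_mid in the frame of tray below 0.057 m).
It fails at once if the rolling pin stub is pushed more than 30 mm (distance of pin_mid from where it was at the start of the episode above 0.03 m).
It also fails if it takes over 72 s, if anything falls off the work surface, if the arm or the gripper's body presses on something with over 40 N, if the wrist force passes 120 N, or if a joint passes its speed limit or range.

## Working session

There is one attempt and no reset: what is moved stays moved. The work goes in short steps, Python scripts to look and compute and a shell command to move; the robot and the scene stay as the last step left them, time stands still between calls to the robot, and variables do not carry over. Pictures are saved under pics/ and viewed, and the job is handed in when it is done.

```bash
ls; mkdir -p pics; cat > h.py <<'E'
import numpy as np, cv2
from rig import env
def snap(name,fn):
    im=env.get_image(name); cv2.imwrite(fn,cv2.cvtColor(im["frame"],cv2.COLOR_RGB2BGR))
    np.savez(fn.replace('.png','.npz'),mtx=im["mtx"],rvec=im["rvec"],tvec=im["tvec"]); return im
def crop(fn,out,x0,y0,x1,y1,s):
    im=cv2.imread(fn)[y0:y1,x0:x1]; cv2.imwrite(out,cv2.resize(im,None,fx=s,fy=s,interpolation=cv2.INTER_CUBIC))
def px2w(fn,uv,z):
    d=np.load(fn.replace('.png','.npz')); R=cv2.Rodrigues(d['rvec'])[0]; t=d['tvec'].ravel()
    uv=np.atleast_2d(uv).astype(float); r=np.c_[uv,np.ones(len(uv))]@np.linalg.inv(d['mtx']).T@R
    c=-R.T@t; s=(z-c[2])/r[:,2]; return c+r*s[:,None]
def w2px(fn,p):
    d=np.load(fn.replace('.png','.npz')); return cv2.projectPoints(np.atleast_2d(p).astype(float),d['rvec'],d['tvec'],d['mtx'],None)[0].reshape(-1,2)
E
python3 - <<'E'
from h import *
np.set_printoptions(precision=3,suppress=True)
for n in ("top","side","wrist"):
    snap(n,f"pics/{n}0.png")
o=env.observe()
print(o)
E
```

```text
pics
{'time_s': 0.15, 'q': array([ 63.295,  21.833,  74.372,  -0.   ,  83.858, -12.335]), 'qvel': array([-0.008, -0.103, -0.084, -0.026, -0.069, -0.018]), 'joint_efforts': array([  0.002, -44.863, -23.134,  -0.   ,   0.004,   0.   ]), 'position': array([0.136, 0.533, 0.194]), 'tool_rot': array([[ 0.248, -0.   , -0.969],
       [ 0.969, -0.001,  0.248],
       [-0.001, -1.   ,  0.   ]]), 'ft_force': array([-0.375, -0.479, -0.546]), 'wrist_torque': array([-0.025, -0.006,  0.05 ]), 'grip_width': 0.08572337569421264}
```

View pics/top0.png

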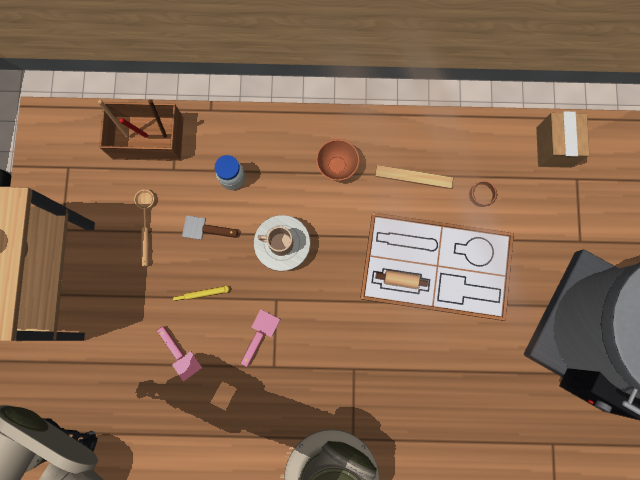

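View pics/side0.png

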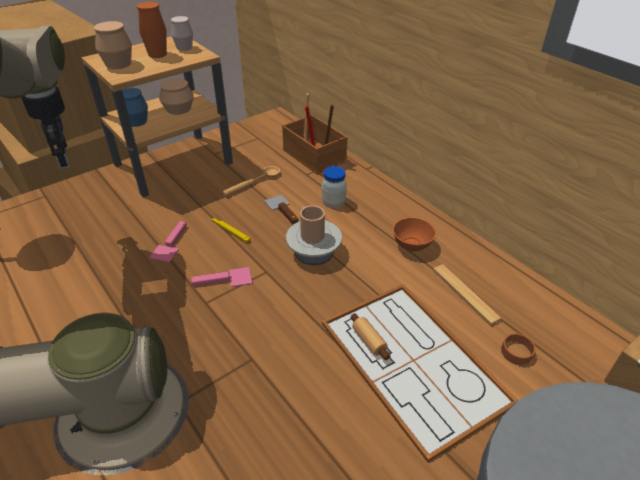

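View pics/wrist0.png

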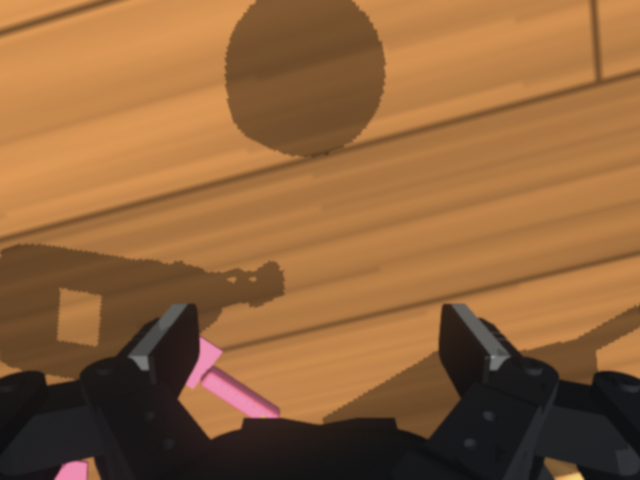

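```bash
python3 - <<'E'
from h import *
crop('pics/top0.png','pics/c1.png',360,210,520,325,5)
crop('pics/top0.png','pics/c2.png',165,205,325,305,5)
E
```

```text
(no output)
```

View pics/c1.png

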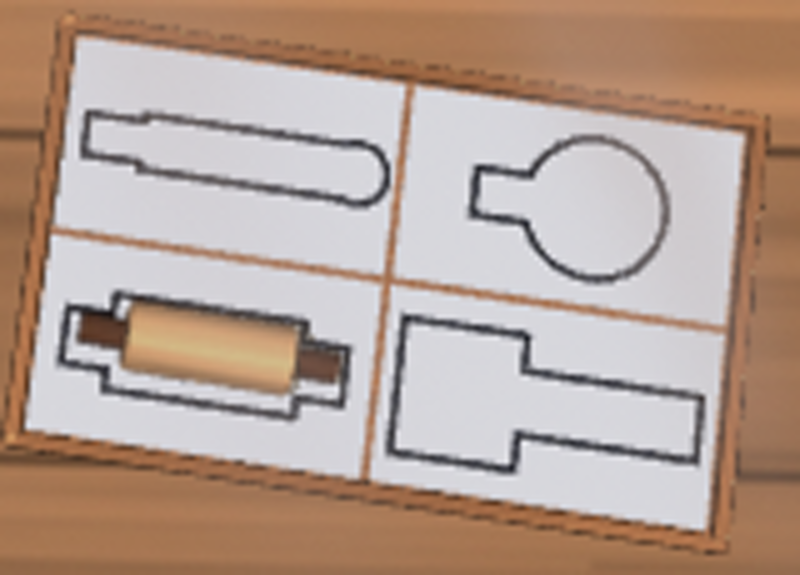

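View pics/c2.png

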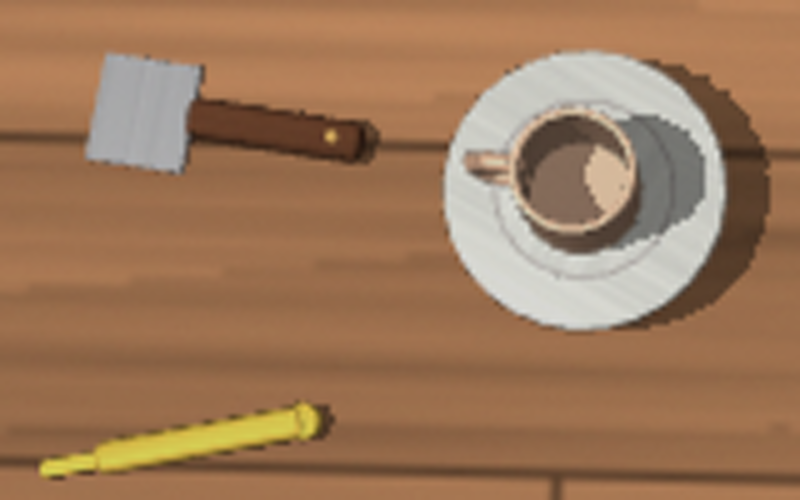

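```bash
python3 - <<'E'
from h import *
np.set_printoptions(precision=4,suppress=True)
T='pics/top0.png'
def P(l,off,z): return px2w(T,(np.array(l)+.5)/5-.5+np.array(off),z)
A=(360,210);B=(165,205)
def ang(a,b): d=b-a; return np.degrees(np.arctan2(d[1],d[0])),np.linalg.norm(d[:2])
# tray corners top rim
print('cards',P([(78,37),(745,130),(712,530),(24,430)],A,.005))
c=P([(85,134),(390,177)],A,.005);print('tool spot',c,ang(c[1],c[0]))
c=P([(397,385),(700,430)],A,.005);print('scr spot',c,ang(c[1],c[0]))
c=P([(475,191),(596,209),(668,211),(590,136),(598,282)],A,.005);print('mug spot',c,ang(c[1],c[0]))
c=P([(107,53),(87,158)],B,.003);print('blade',c)
h=P([(360,143),(192,117)],B,.018);print('handle',h, ang(h[0],c.mean(0)),ang(h[0],h[1]))
c=P([(40,468)],B,.004);d=P([(324,417)],B,.007);print('tool',c,d,ang(d[0],c[0]))
c=P([(574,171),(466,162)],B,.128);print('mug',c,ang(c[0],c[1])); print(P([(584,190)],B,.054))
print(P([(466,162)],B,.11))
d=np.load('pics/top0.npz');print(-cv2.Rodrigues(d['rvec'])[0].T@d['tvec'])
d=np.load('pics/side0.npz');print(-cv2.Rodrigues(d['rvec'])[0].T@d['tvec'])
E
python3 - <<'E'
import sys;sys.path.insert(0,'.')
from h import *
crop('pics/side0.png','pics/c3.png',200,180,360,300,5)
crop('pics/side0.png','pics/c4.png',320,280,520,430,4)
E
```

```text
cards [[ 0.6403 -0.1018  0.005 ]
 [ 0.5993 -0.4431  0.005 ]
 [ 0.3956 -0.4196  0.005 ]
 [ 0.438  -0.0756  0.005 ]]
tool spot [[ 0.5897 -0.1056  0.005 ]
 [ 0.5708 -0.2612  0.005 ]] (np.float64(83.098409407245), np.float64(0.15669755847118366))
scr spot [[ 0.4647 -0.2632  0.005 ]
 [ 0.4454 -0.4152  0.005 ]] (np.float64(82.75457462375041), np.float64(0.1531658276584879))
mug spot [[ 0.5646 -0.3044  0.005 ]
 [ 0.5567 -0.3658  0.005 ]
 [ 0.5564 -0.4024  0.005 ]
 [ 0.5944 -0.3637  0.005 ]
 [ 0.5192 -0.3658  0.005 ]] (np.float64(82.65243290849915), np.float64(0.061942656165954124))
blade [[0.6346 0.3844 0.003 ]
 [0.5795 0.3913 0.003 ]]
handle [[0.5876 0.2501 0.018 ]
 [0.5991 0.3358 0.018 ]] (np.float64(81.96858195161188), np.float64(0.13912755381557257)) (np.float64(82.35137624252125), np.float64(0.08645019908246773))
tool [[0.421  0.4048 0.004 ]] [[0.4495 0.2634 0.007 ]] (np.float64(101.35872538377815), np.float64(0.14426171166549465))
mug [[0.556  0.1336 0.128 ]
 [0.5591 0.1841 0.128 ]] (np.float64(86.43598719066267), np.float64(0.050551270294884175))
[[0.5598 0.1336 0.054 ]]
[[0.5624 0.1861 0.11  ]]
[0.3242 0.0422 1.4264]
[-0.0325 -0.6436  0.8919]
```

View pics/c3.png

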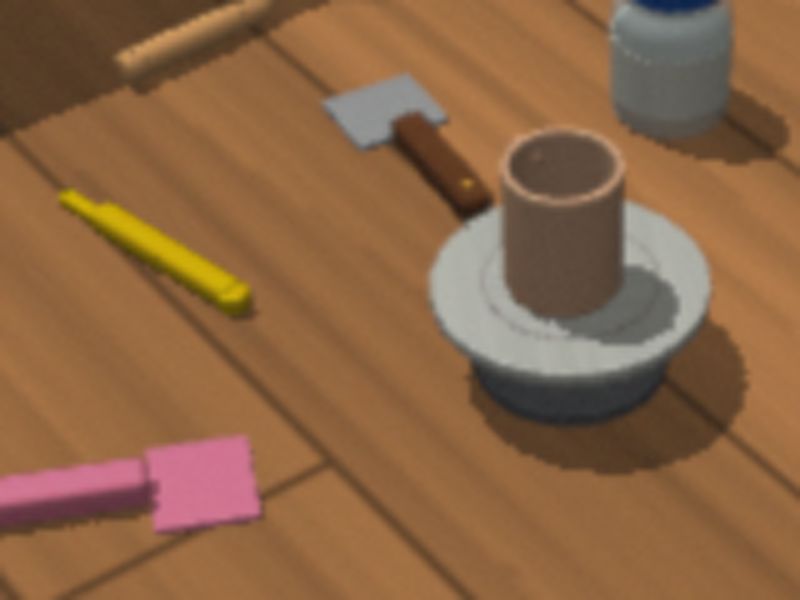

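View pics/c4.png

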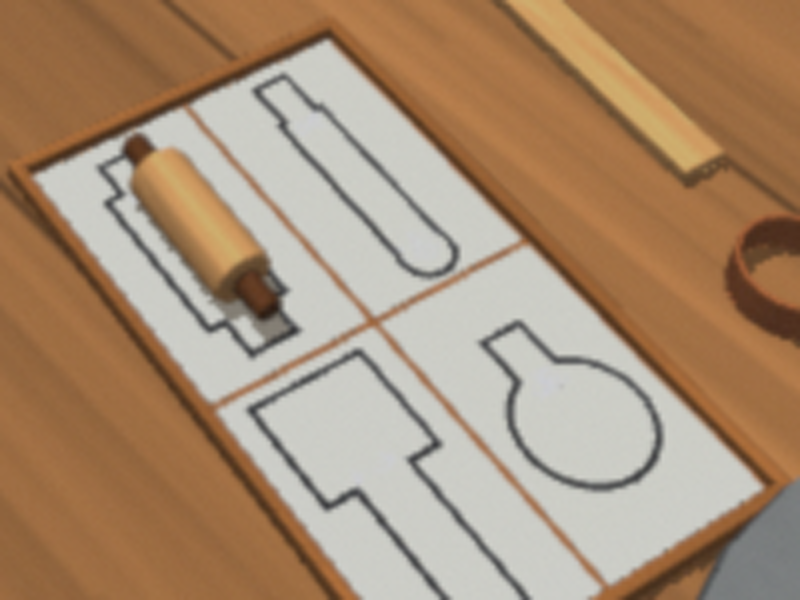

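```bash
python3 -m inch '[[[0.1,46.1,-21.4,0,0,0,-83.4],[0.1,46.1,-21.4,0,0,0,-83.4],[0.1,46.1,-21.4,0,0,0,-83.4],[0.1,46.1,-21.4,0,0,0,-83.4],[0.1,46.1,-21.4,0,0,0,-83.4],[0.1,46.1,-21.4,0,0,0,-83.4],[0.1,46.1,-21.4,0,0,0,-83.4],[0.1,46.1,-21.4,0,0,0,-83.4],[0.1,46.1,-21.4,0,0,0,-83.4],[0.1,46.1,-21.4,0,0,0,-83.4],[0.1,46.1,-21.4,-4,0,0,-83.4],[0.1,46.1,-21.4,-4,0,0,-83.4],[0.1,46.1,-21.4,-4,0,0,-83.4]]]' 60; python3 - <<'E'
from h import *
snap("wrist","pics/w1.png")
print(env.observe()["q"])
T='pics/w1.png'
print(w2px(T,[(.5973,.319,.018),(.6071,.3879,.003),(.5876,.2501,.018)]))
E
```

```text
time_s: 1.78
position: [0.5972, 0.3197, 0.1567]
tool_rot: [[0.991, 0.002, 0.134], [-0.134, 0.001, 0.991], [0.002, -1.0, 0.001]]
ft_force: [-0.2, -0.3, 0.7]
grip_width: 0.0469
[1.81542643e+01 3.63590776e+01 5.50685980e+01 6.19609309e-03
 8.84083291e+01 2.58537672e+01]
[[318.90444419 221.01948174]
 [319.48294888 131.96267572]
 [318.45029144 300.81039773]]
```

View pics/w1.png

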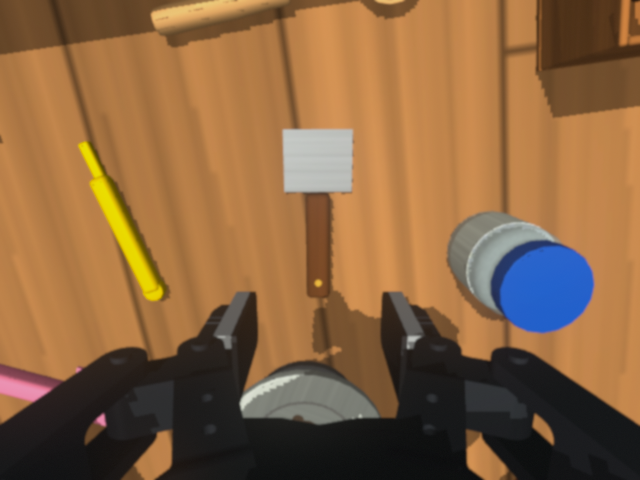

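```bash
python3 - <<'E'
from h import *
np.set_printoptions(precision=4,suppress=True)
T='pics/w1.png'
a=px2w(T,(318.5,128.5),.003)[0];b=px2w(T,(318,296.5),.018)[0]
u=(a-b)[:2]/np.linalg.norm((a-b)[:2]);print(a,b,np.degrees(np.arctan2(u[1],u[0])),a[:2]-.07*u,b[:2]+.07*u)
a=px2w(T,(84,143),.004)[0];b=px2w(T,(155,298),.009)[0]
u=(a-b)[:2]/np.linalg.norm((a-b)[:2]);print(a,b,np.degrees(np.arctan2(u[1],u[0])),a[:2]-.068*u,b[:2]+.075*u)
E
```

```text
[0.6067 0.3906 0.003 ] [0.5878 0.2541 0.018 ] 82.10998264498815 [0.5971 0.3213] [0.5974 0.3234]
[0.4185 0.4048 0.004 ] [0.4455 0.2682 0.009 ] 101.15320543194325 [0.4317 0.338 ] [0.431  0.3418]
```

```bash
python3 -m inch '[[[0.1,0,0.2,-6,0,0,0],[0.1,0,0.2,-10,0,0,0],[0.1,0,0.2,-12.5,0,0,0],[0.1,0,0.2,-14,0,0,0],[0.1,0,0.2,-15.0,0,0,0],[0.1,0,0.2,-15.2,0,0,0],[-1,0,0.2,-15.2,0,0,0],[-1,0,0.2,-15.2,0,0,0],[-1,0,0.2,-15.2,0,0,0],[-1,0,0.2,-15.2,0,0,0],[-1,0,0.2,-15.2,0,0,0]]]' 60
```

```text
time_s: 3.2
position: [0.5975, 0.3208, 0.003]
tool_rot: [[0.991, 0.0, 0.135], [-0.135, 0.0, 0.991], [0.0, -1.0, 0.0]]
ft_force: [0.3, -0.1, 0.6]
grip_width: 0.0
```

```bash
python3 - <<'E'
from h import *
snap("wrist","pics/w2.png");snap("side","pics/s2.png")
crop('pics/s2.png','pics/c5.png',220,120,380,240,5)
E
```

```text
(no output)
```

View pics/w2.png

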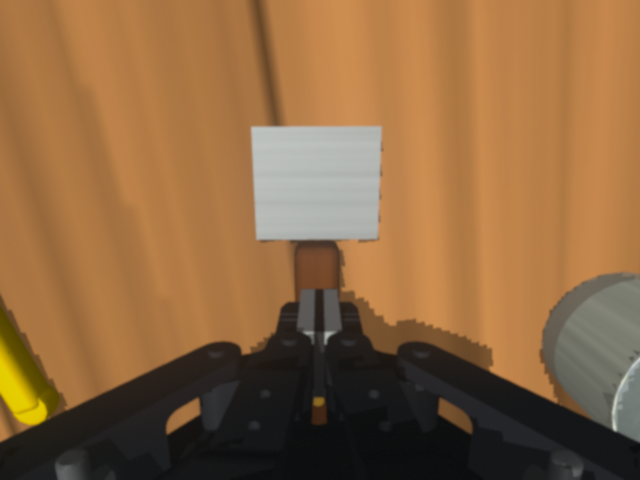

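View pics/c5.png

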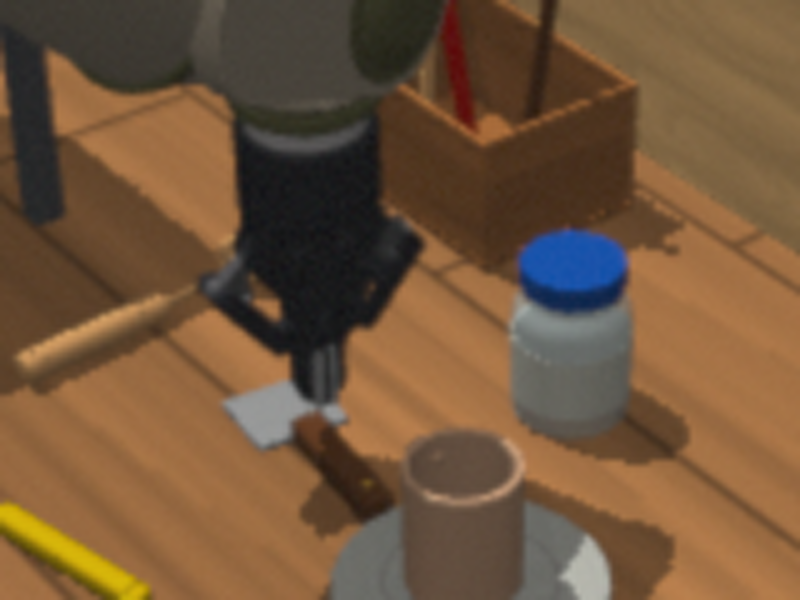

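```bash
python3 - <<'E'
from h import *
np.set_printoptions(precision=4,suppress=True)
o=env.observe();print(o['position'],o['q'],env.grip_depth)
for z in (.003,.022,.04,.06): print(z,(w2px('pics/s2.png',(.5975,.3208,z))-[220,120]+.5)*5-.5, w2px('pics/w2.png',(.5975,.3208,z)))
for f in ('w1','w2'):
    d=np.load(f'pics/{f}.npz');print(-cv2.Rodrigues(d['rvec'])[0].T@d['tvec'])
E
```

```text
[0.5975 0.3208 0.0029] [18.2514 44.2171 66.0657  0.0002 69.7175 26.0231] 0.0187
0.003 [[322.9913 451.8993]] [[318.883  279.9167]]
0.022 [[321.6299 424.7031]] [[318.8809 295.3968]]
0.04 [[320.318  398.4961]] [[318.8785 313.4569]]
0.06 [[318.8343 368.8593]] [[318.8751 338.9767]]
[0.6058 0.3854 0.3357]
[0.6065 0.3866 0.1819]
```

```bash
python3 - <<'E'
from h import *
np.set_printoptions(precision=1,suppress=True)
for z in (.003,.012,.022,.03,.04): print(z, w2px('pics/w2.png',(.5985,.3318,z)),(w2px('pics/s2.png',[(.597,.310,z),(.5985,.3318,z)])-[220,120]+.5)*5-.5)
crop('pics/s2.png','pics/c6.png',255,175,305,215,16)
crop('pics/w2.png','pics/c7.png',240,220,400,340,5)
E
```

```text
0.003 [[317.8 257.7]] [[333.4 461.7]
 [313.2 441.7]]
0.012 [[317.8 263.7]] [[332.8 448.9]
 [312.5 428.9]]
0.022 [[317.7 271. ]] [[332.1 434.5]
 [311.8 414.5]]
0.03 [[317.6 277.5]] [[331.6 422.8]
 [311.2 403. ]]
0.04 [[317.6 286.6]] [[330.9 408.2]
 [310.4 388.4]]
```

View pics/c6.png

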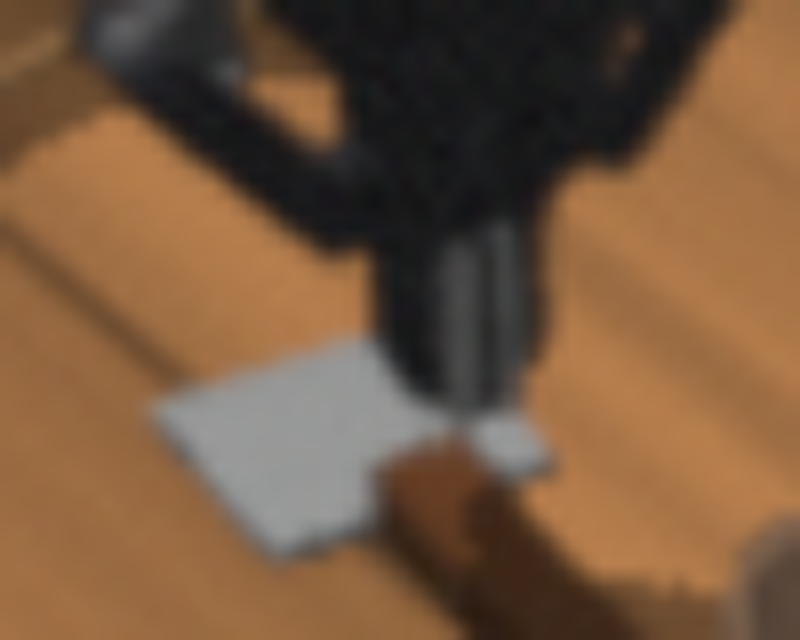

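View pics/c7.png

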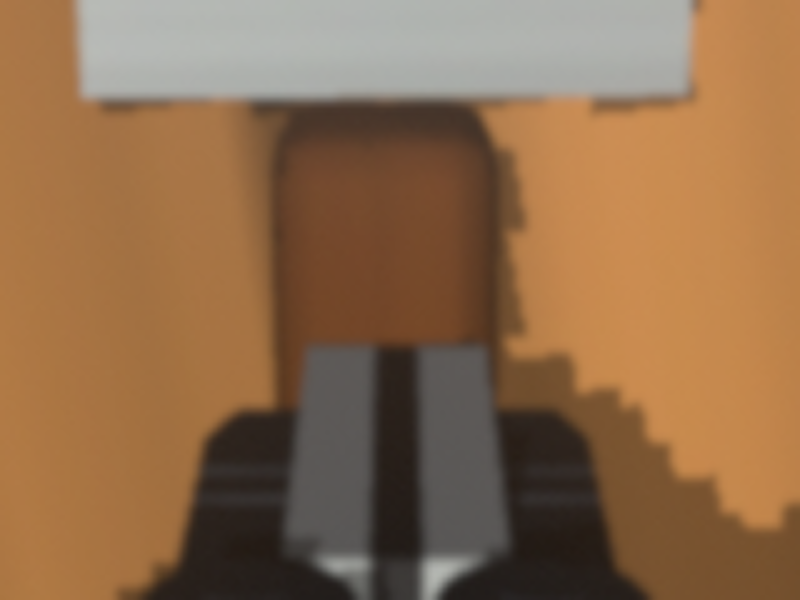

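```bash
python3 - <<'E'
from h import *
np.set_printoptions(precision=4,suppress=True)
print(px2w('pics/w2.png',[(251,127),(381,127),(255,240),(379,240)],.003))
print(px2w('pics/w1.png',[(283,129),(352.5,129),(283,192),(353,192)],.003))
d=np.load('pics/w2.npz');print(d['mtx'])
E
```

```text
[[0.5781 0.3938 0.003 ]
 [0.6334 0.3863 0.003 ]
 [0.5709 0.3442 0.003 ]
 [0.6277 0.3364 0.003 ]]
[[0.5785 0.3941 0.003 ]
 [0.6336 0.3866 0.003 ]
 [0.5706 0.3443 0.003 ]
 [0.6283 0.3365 0.003 ]]
[[400.5192   0.     318.8053]
 [  0.     400.5192 243.0059]
 [  0.       0.       1.    ]]
```

```bash
python3 -m inch '[[[0.1,0,0,0,0,0,0],[0.1,0,0,0,0,0,0],[0.1,0,0,0,0,0,0],[0.1,0,0,-1,0,0,0],[0.1,0,0,-1.5,0,0,0],[0.1,0,0,-2,0,0,0],[0.1,0,0,-2,0,0,0]]]' 60; python3 - <<'E'
from h import *
snap("wrist","pics/w3.png");snap("side","pics/s3.png")
crop('pics/s3.png','pics/c8.png',230,150,330,225,8)
E
```

```text
time_s: 4.18
position: [0.5972, 0.3207, -0.0177]
tool_rot: [[0.991, -0.001, 0.135], [-0.135, -0.0, 0.991], [-0.001, -1.0, -0.0]]
ft_force: [-0.7, -0.3, -0.6]
grip_width: 0.047
```

View pics/c8.png

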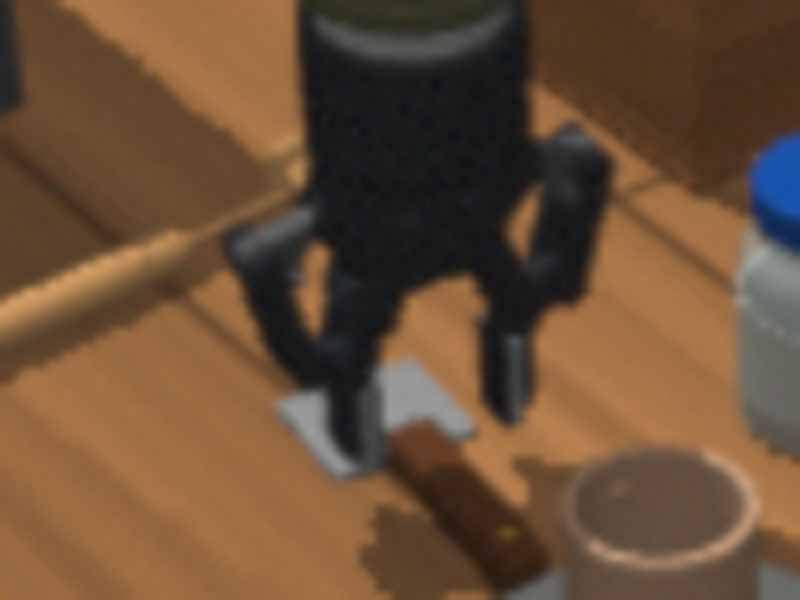

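View pics/w3.png

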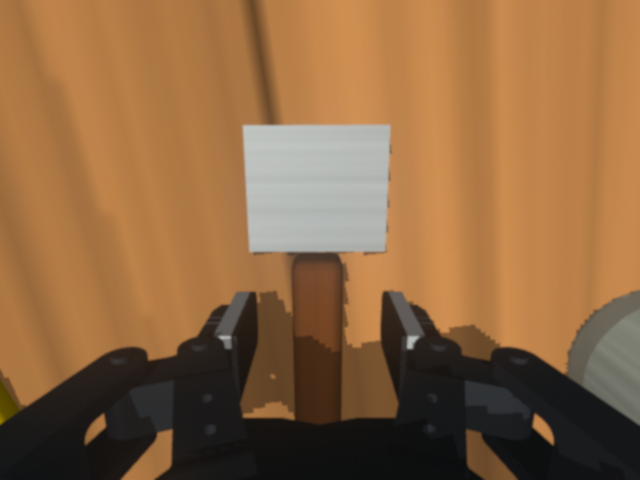

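```bash
python3 -m inch '[[[0.1,0,0,-0.8,0,0,0],[0.1,0,0,-1.3,0,0,0],[0.1,0,0,-1.6,0,0,0],[-1,0,0,-1.6,0,0,0],[-1,0,0,-1.6,0,0,0],[-1,0,0,-1.6,0,0,0],[-1,0,0,-1.6,0,0,0]]]' 60; python3 - <<'E'
from h import *
snap("wrist","pics/w4.png");snap("side","pics/s4.png")
crop('pics/s4.png','pics/c9.png',230,150,330,225,8)
E
```

```text
time_s: 5.15
position: [0.5977, 0.3209, -0.0328]
tool_rot: [[0.991, 0.001, 0.135], [-0.135, 0.0, 0.991], [0.0, -1.0, 0.0]]
ft_force: [-0.0, 0.7, 2.5]
grip_width: 0.0181
```

View pics/c9.png

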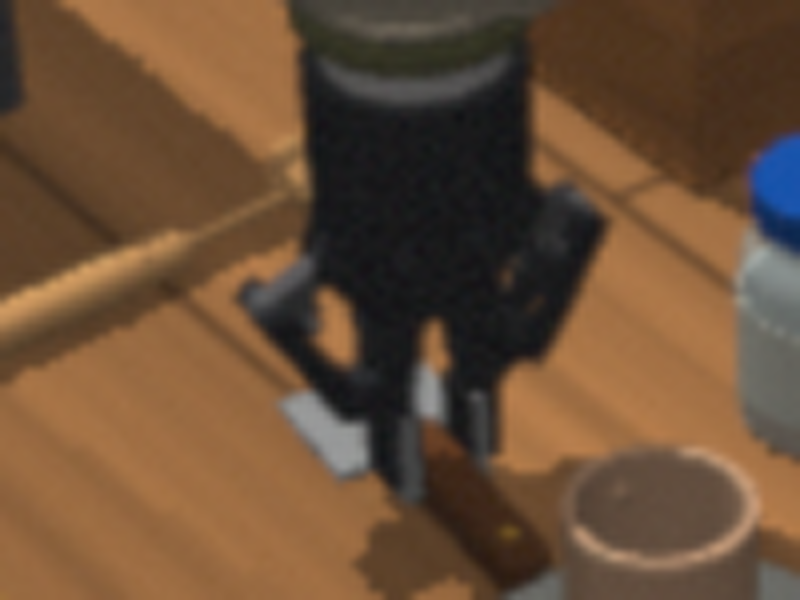

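View pics/w4.png

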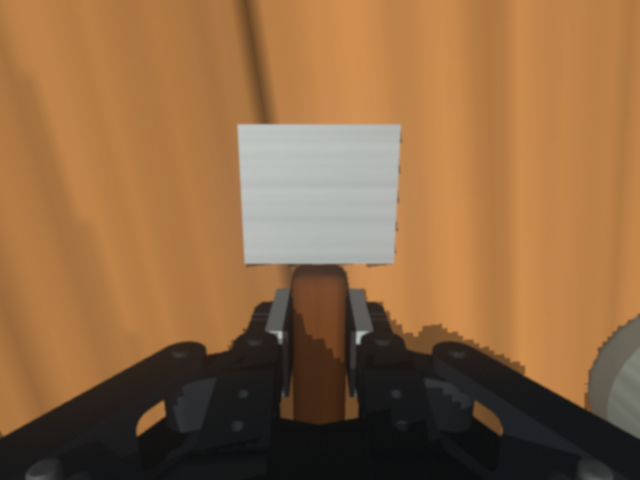

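```bash
python3 - <<'E'
from h import *
np.set_printoptions(precision=4,suppress=True)
p=px2w('pics/w4.png',[(238,124.5),(401.5,124.5)],.003);m=p.mean(0)[:2];d=p[0]-p[1]
yaw=np.degrees(np.arctan2(d[1],d[0]))-90;u=np.array([np.cos(np.radians(yaw)),np.sin(np.radians(yaw))])
print(p,yaw,m-.07*u)
E
```

```text
[[0.5796 0.3938 0.003 ]
 [0.6352 0.3862 0.003 ]] 82.21417194418038 [0.5979 0.3207]
```

```bash
python3 -m inch '[[[-1,0,0,3,0,0,0],[-1,0,0,8,0,0,0],[-1,0,0,14,0,0,0],[-1,0,0,18,0,0,0],[-1,-1,-5,18,0,0,0],[-1,-2.2,-10,18,0,0,0],[-1,-3.3,-15,18,0,0,0],[-1,-4.3,-20,18,0,0,0],[-1,-5.4,-25,18,0,0,0],[-1,-6.5,-30,18,0,0,0.8],[-1,-7.6,-35,18,0,0,0.8],[-1,-8.6,-40,18,0,0,0.8],[-1,-9.7,-45,18,0,0,0.8],[-1,-10.8,-50,18,0,0,0.8],[-1,-11.9,-55,18,0,0,0.8],[-1,-13,-60,16,0,0,0.8],[-1,-14.3,-66,14,0,0,0.8],[-1,-14.3,-66,12,0,0,0.8],[-1,-14.3,-66,12,0,0,0.8],[-1,-14.3,-66,12,0,0,0.8]]]' 60; python3 - <<'E'
from h import *
snap("wrist","pics/w5.png")
E
```

```text
time_s: 7.75
position: [0.4549, -0.3388, 0.0877]
tool_rot: [[0.993, 0.001, 0.121], [-0.121, -0.001, 0.993], [0.001, -1.0, -0.0]]
ft_force: [-0.8, 0.1, -1.2]
grip_width: 0.0182
```

View pics/w5.png

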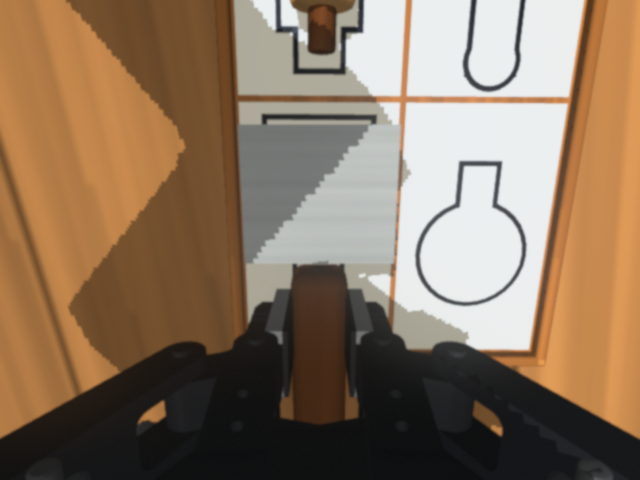

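```bash
python3 - <<'E'
from h import *
np.set_printoptions(precision=4,suppress=True)
def m(*uv): return px2w('pics/w5.png',uv,.005)
p=m((262.5,115),(377,115.5));print('blade outer',p,p.mean(0)); d=p[0]-p[1];print(np.degrees(np.arctan2(d[1],d[0]))-90)
print('tip target',p.mean(0)[:2]-.008*np.array([.122,.9925]), 'mid', p.mean(0)[:2]-.078*np.array([.122,.9925]))
p=m((415.5,252),(527,252),(471,305.5));print('mug',p,p[:2].mean(0))
p=m((459,161.5),(502,162.5));print(p.mean(0),'->mug', p.mean(0)[:2]-.063*np.array([.122,.9925]))
p=m((491,91.5));print('toolend',p,p[0,:2]+.083*np.array([.122,.9925]))
p=m((238,97),(240,100),(403,98),(570,99));print(p)
E
```

```text
blade outer [[ 0.4296 -0.2568  0.005 ]
 [ 0.5003 -0.2657  0.005 ]] [ 0.4649 -0.2612  0.005 ]
82.82388120976628
tip target [ 0.464  -0.2692] mid [ 0.4554 -0.3386]
mug [[ 0.519  -0.3572  0.005 ]
 [ 0.5943 -0.3664  0.005 ]
 [ 0.5556 -0.4014  0.005 ]] [ 0.5567 -0.3618  0.005 ]
[ 0.5639 -0.3021  0.005 ] ->mug [ 0.5562 -0.3646]
toolend [[ 0.571  -0.2601  0.005 ]] [ 0.5811 -0.1777]
[[ 0.4162 -0.2445  0.005 ]
 [ 0.4172 -0.2464  0.005 ]
 [ 0.5171 -0.2573  0.005 ]
 [ 0.6193 -0.2704  0.005 ]]
```

```bash
python3 -m inch '[[[-1,0,0,-4,0,0,0],[-1,0,0,-8,0,0,0],[-1,0,0,-10,0,0,0],[-1,0,0,-11,0,0,0],[-1,0,0,-11.5,0,0,0],[-1,0,0,-11.5,0,0,0],[-0.1,0,0,-11.5,0,0,0],[-0.1,0,0,-11.5,0,0,0],[-0.1,0,0,-11.5,0,0,0],[-0.1,0,0,-9,0,0,0],[-0.1,0,0,-4,0,0,0],[-0.1,0,0,2,0,0,0],[-0.1,0,0,8,0,0,0],[-0.1,0,0,8,0,0,0],[-0.1,0,0,8,0,0,0]]]'; python3 - <<'E'
from h import *
snap("wrist","pics/w6.png")
E
```

```text
time_s: 9.68
position: [0.4542, -0.3389, 0.1663]
tool_rot: [[0.993, -0.001, 0.121], [-0.121, 0.001, 0.993], [-0.001, -1.0, 0.001]]
ft_force: [-0.1, 0.8, -0.3]
grip_width: 0.0381
```

View pics/w6.png

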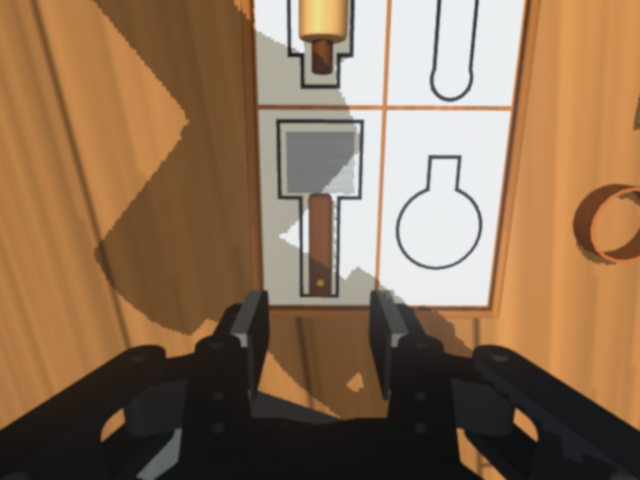

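```bash
python3 -m inch '[[[-0.1,0,6,0,0,0,5],[-0.1,0,12,0,0,0,10],[-0.1,-0.5,18,0,0,0,15],[-0.1,-0.5,24,0,0,0,18.2],[-0.1,-1,30,0,0,0,18.2],[-0.1,-1,36,0,0,0,18.2],[-0.1,-1.5,42,0,0,0,18.2],[-0.1,-1.5,48,0,0,0,18.2],[-0.1,-2.1,54,0,0,0,18.2],[-0.1,-2.1,60,0,0,0,18.2],[-0.1,-2.1,65,-2,0,0,18.2],[-0.1,-2.1,67.8,-6,0,0,18.2],[-0.1,-2.1,67.8,-8,0,0,18.2],[-0.1,-2.1,67.8,-8,0,0,18.2],[-0.1,-2.1,67.8,-8,0,0,18.2]]]'; python3 - <<'E'
from h import *
snap("wrist","pics/w7.png")
E
```

```text
time_s: 11.6
position: [0.4338, 0.3386, 0.0873]
tool_rot: [[0.981, 0.0, -0.194], [0.194, 0.0, 0.981], [0.0, -1.0, -0.0]]
ft_force: [0.0, 0.8, -0.2]
grip_width: 0.0382
```

View pics/w7.png

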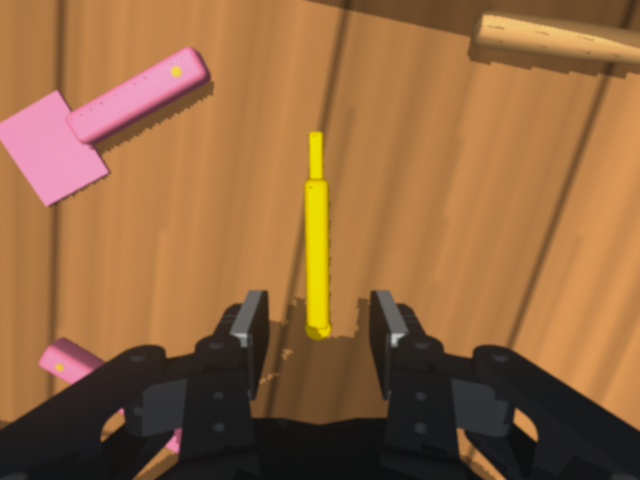

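```bash
python3 - <<'E'
from h import *
np.set_printoptions(precision=4,suppress=True)
T='pics/w7.png'
a=px2w(T,(315.5,131.5),.004)[0];b=px2w(T,(318,339),.008)[0]
s=px2w(T,(316,180),.014)[0]
u=(a-b)[:2]/np.linalg.norm((a-b)[:2]);print(a,b,s,np.degrees(np.arctan2(u[1],u[0])),a[:2]-.068*u,b[:2]+.075*u,s[:2]-.039*u)
E
```

```text
[0.4186 0.4054 0.004 ] [0.4477 0.2657 0.008 ] [0.4246 0.3767 0.014 ] 101.79151120841047 [0.4325 0.3389] [0.4324 0.3391] [0.4326 0.3386]
```

```bash
python3 -m inch '[[[-0.1,0,0,-5,0,0,0.5],[-0.1,0,0,-9,0,0,0.5],[-0.1,0,0,-11,0,0,0.5],[-0.1,0,0,-12.0,0,0,0.5],[-0.1,0,0,-12.0,0,0,0.5],[-1,0,0,-12.0,0,0,0.5],[-1,0,0,-12.0,0,0,0.5],[-1,0,0,-12.0,0,0,0.5],[-1,0,0,-12.0,0,0,0.5],[-1,0,0,-12.0,0,0,0.5]]]' 40; python3 - <<'E'
from h import *
snap("wrist","pics/w8.png")
E
```

```text
time_s: 12.9
position: [0.4343, 0.3391, -0.0318]
tool_rot: [[0.979, 0.002, -0.203], [0.203, 0.001, 0.979], [0.002, -1.0, 0.001]]
ft_force: [-0.5, -0.9, 6.9]
grip_width: 0.0147
```

View pics/w8.png

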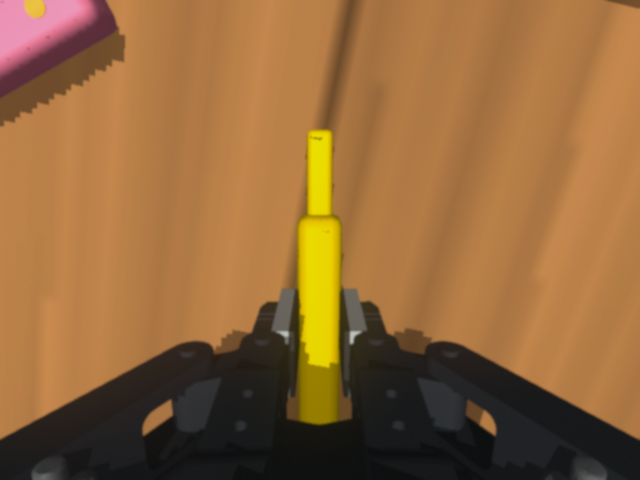

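```bash
python3 -m inch '[[[-1,0,0,4,0,0,0],[-1,0,0,10,0,0,0],[-1,0,0,16,0,0,0],[-1,1.5,-5,18,0,0,-3],[-1,3,-10,18,0,0,-6],[-1,4.5,-15,18,0,0,-10],[-1,6,-21,18,0,0,-14],[-1,7.5,-26,18,0,0,-18.7],[-1,9,-31,18,0,0,-18.7],[-1,10.5,-37,18,0,0,-18.7],[-1,12,-42,18,0,0,-18.7],[-1,13.5,-47,16,0,0,-18.7],[-1,14.8,-51.8,12,0,0,-18.7],[-1,14.8,-51.8,9,0,0,-18.7],[-1,14.8,-51.8,9,0,0,-18.7],[-1,14.8,-51.8,9,0,0,-18.7]]]'; python3 - <<'E'
from h import *
snap("wrist","pics/w9.png")
E
```

```text
time_s: 14.95
position: [0.5821, -0.179, 0.0586]
tool_rot: [[0.993, 0.002, 0.121], [-0.121, -0.001, 0.993], [0.002, -1.0, -0.001]]
ft_force: [-0.1, 0.1, 0.2]
grip_width: 0.0148
```

View pics/w9.png

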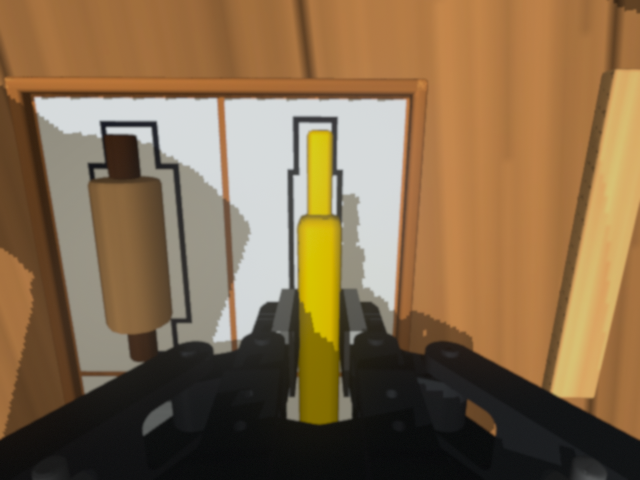

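```bash
python3 - <<'E'
from h import *
np.set_printoptions(precision=4,suppress=True)
T='pics/w9.png'; u=np.array([.122,.9925])
p=px2w(T,[(293.5,117),(338,117)],.005);m=p.mean(0)[:2];print(m, m-.008*u, m-.076*u)
print('tool tip',px2w(T,(319.5,130.5),.004+.091), px2w('pics/w8.png',(319.5,130.5),.004))
E
```

```text
[ 0.5897 -0.1033] [ 0.5887 -0.1113] [ 0.5804 -0.1788]
tool tip [[ 0.5905 -0.1116  0.095 ]] [[0.4208 0.4056 0.004 ]]
```

```bash
python3 -m inch '[[[-1,-0.15,0,-4,0,0,0],[-1,-0.15,0,-6.5,0,0,0],[-1,-0.15,0,-7.8,0,0,0],[-1,-0.15,0,-8.4,0,0,0],[-1,-0.15,0,-8.4,0,0,0],[-0.2,-0.15,0,-8.4,0,0,0],[-0.2,-0.15,0,-8.4,0,0,0],[-0.2,-0.15,0,-8.4,0,0,0],[-0.2,-0.15,0,-6,0,0,0],[-0.2,-0.15,0,-1,0,0,0],[-0.2,-0.15,0,5,0,0,0],[-0.2,-0.15,0,11,0,0,0],[-0.2,-0.15,0,11,0,0,0]]]'; python3 - <<'E'
from h import *
snap("wrist","pics/w10.png")
E
```

```text
time_s: 16.62
position: [0.5818, -0.1801, 0.1721]
tool_rot: [[0.993, 0.009, 0.121], [-0.121, -0.005, 0.993], [0.009, -1.0, -0.004]]
ft_force: [0.9, -1.0, 0.0]
grip_width: 0.0336
```

View pics/w10.png

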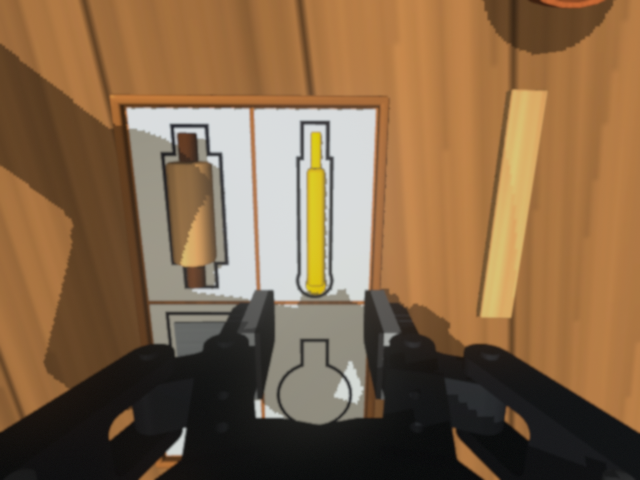

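```bash
python3 -m inch '[[[1,-0.5,6,3,0,0,2],[1,-1,12,5,0,0,2],[1,-1.5,18,5,0,0,2],[1,-2,24,5,0,0,2],[1,-2.4,26,5,0,0,2],[1,-2.4,26,5,0,0,2],[1,-2.4,26,5,0,0,2]]]'; python3 - <<'E'
from h import *
snap("wrist","pics/w11.png")
E
```

```text
time_s: 17.55
position: [0.5561, 0.0795, 0.2162]
tool_rot: [[0.996, -0.001, 0.088], [-0.088, -0.0, 0.996], [-0.001, -1.0, -0.0]]
ft_force: [-0.8, -0.1, -0.6]
grip_width: 0.0854
```

View pics/w11.png

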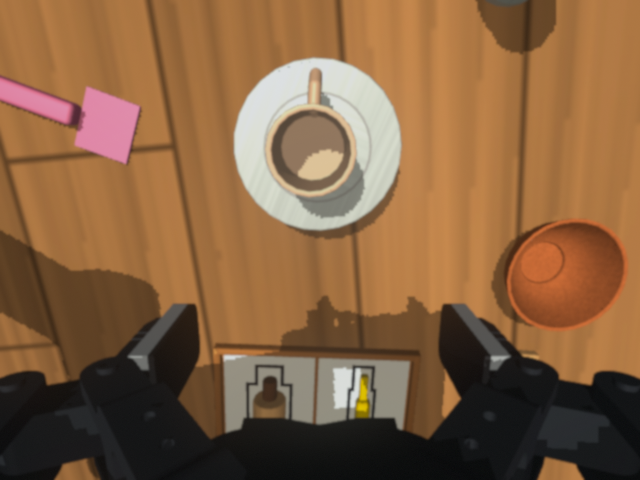

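```bash
python3 - <<'E'
from h import *
np.set_printoptions(precision=4,suppress=True)
T='pics/w11.png'
print(px2w(T,[(310.5,151.5),(265,151),(356.5,151),(310,104.5),(311,198)],.128))
c=px2w(T,[(310.5,151.5)],.128)[0]
for z in (.10,.119):
  h=px2w(T,[(315.5,68)],z)[0];d=h-c;print(h,np.degrees(np.arctan2(d[1],d[0])),np.hypot(d[0],d[1]))
print(px2w(T,[(317.5,144)],.054))
E
```

```text
[[0.5555 0.1358 0.128 ]
 [0.5261 0.1387 0.128 ]
 [0.5854 0.1335 0.128 ]
 [0.5579 0.1647 0.128 ]
 [0.553  0.1055 0.128 ]]
[0.5634 0.1898 0.1   ] 81.67655841207876 0.05461447061430448
[0.5634 0.187  0.119 ] 81.30823729889367 0.05179386030412779
[[0.56   0.1386 0.054 ]]
```

```bash
python3 -m inch '[[[1,0,5.4,0,0,0,-2],[1,0,5.4,-3,0,0,-2],[1,0,5.4,-6,0,0,-2],[1,0,5.4,-9,0,0,-2],[1,0,5.4,-9,0,0,-2],[1,0,5.4,-9,0,0,-2]]]' 35; python3 - <<'E'
from h import *
snap("wrist","pics/w12.png");snap("side","pics/s12.png")
crop('pics/s12.png','pics/c12.png',240,130,400,250,5)
E
```

```text
time_s: 18.35
position: [0.5568, 0.1341, 0.1281]
tool_rot: [[0.992, 0.002, 0.122], [-0.122, 0.0, 0.992], [0.002, -1.0, 0.0]]
ft_force: [-0.1, -0.2, 0.4]
grip_width: 0.0853
```

View pics/w12.png

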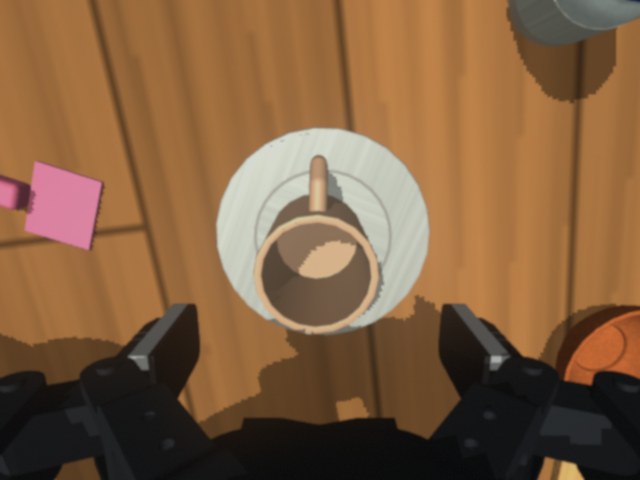

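View pics/c12.png

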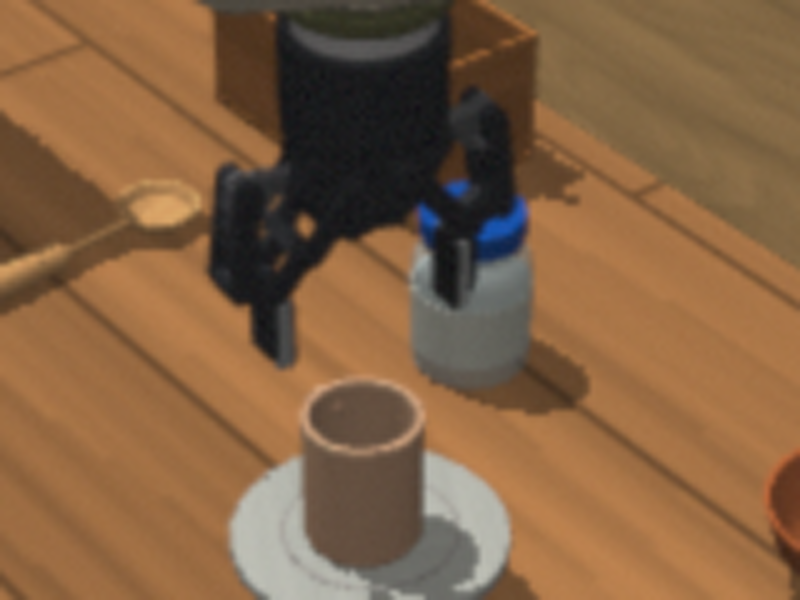

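```bash
python3 -m inch '[[[1,-0.1,0.1,-3,0,0,0],[1,-0.1,0.1,-5,0,0,0],[1,-0.1,0.1,-7,0,0,0],[1,-0.1,0.1,-8.5,0,0,0],[1,-0.1,0.1,-9.2,0,0,0],[1,-0.1,0.1,-9.2,0,0,0]]]' 35; python3 - <<'E'
from h import *
snap("side","pics/s13.png");snap("wrist","pics/w13.png")
crop('pics/s13.png','pics/c13.png',240,130,400,250,5)
E
```

```text
time_s: 19.2
position: [0.5551, 0.1358, 0.035]
tool_rot: [[0.993, 0.0, 0.121], [-0.121, -0.0, 0.993], [0.0, -1.0, 0.0]]
ft_force: [-0.0, 0.1, 0.2]
grip_width: 0.0852
```

View pics/c13.png

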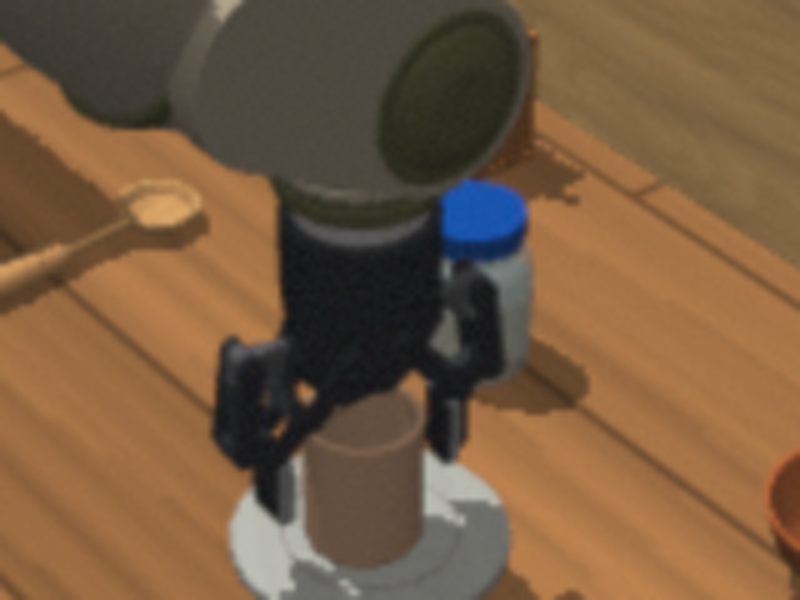

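View pics/w13.png

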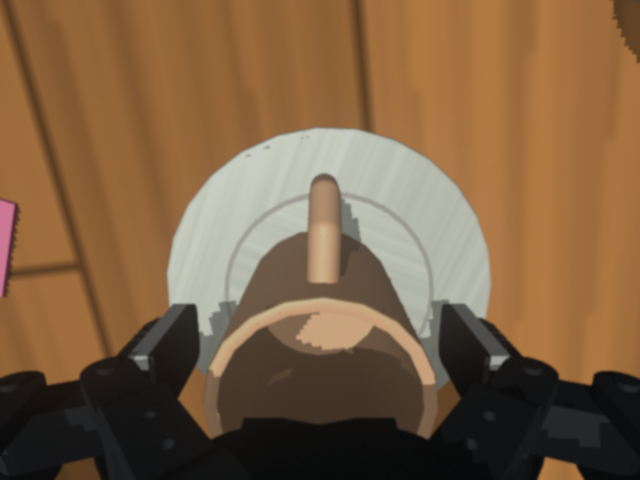

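```bash
python3 -m inch '[[[0.2,0,0,0,0,0,0],[-0.2,0,0,0,0,0,0],[-1,0,0,0,0,0,0],[-1,0,0,0,0,0,0],[-1,0,0,0,0,0,0],[-1,0,0,0.5,0,0,0],[-1,0,0,1.5,0,0,0],[-1,0,0,3,0,0,0],[-1,0,0,5,0,0,0],[-1,0,0,5,0,0,0]]]' 35; python3 - <<'E'
from h import *
snap("side","pics/s14.png");snap("wrist","pics/w14.png")
crop('pics/s14.png','pics/c14.png',240,110,400,230,5)
E
```

```text
time_s: 20.55
position: [0.556, 0.1358, 0.0868]
tool_rot: [[0.993, 0.004, 0.121], [-0.121, 0.0, 0.993], [0.004, -1.0, 0.001]]
ft_force: [0.6, -0.5, -2.1]
grip_width: 0.0599
```

View pics/c14.png

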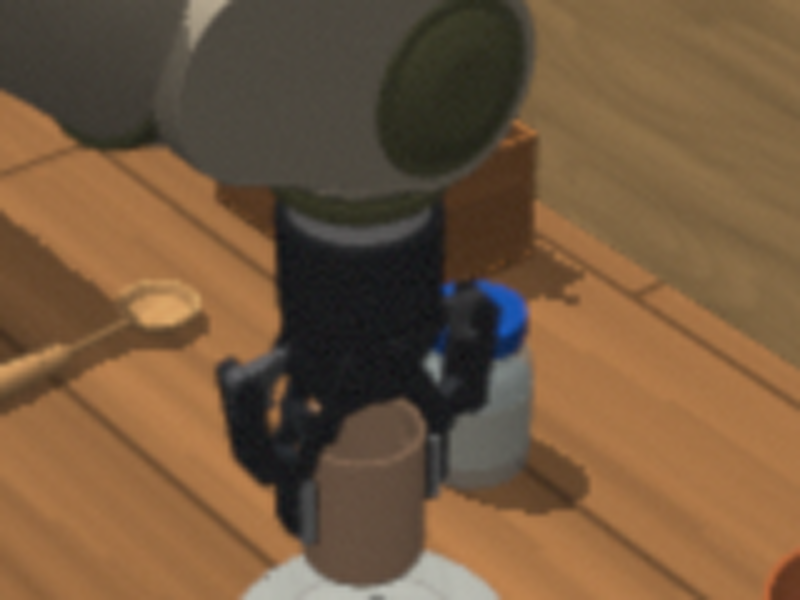

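View pics/w14.png

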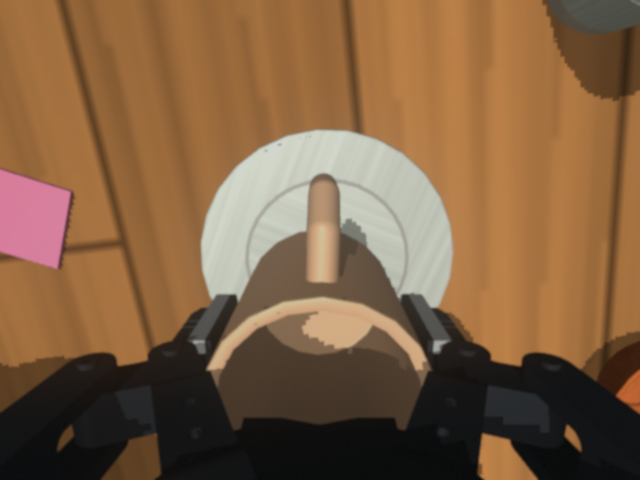

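```bash
python3 - <<'E'
from h import *
np.set_printoptions(precision=4,suppress=True)
f=px2w('pics/w13.png',[(320,298)],.128)[0];print(f,f[:2]-.03*np.array([.122,.9925]))
for fn,z in (('w14',.1675),('w13',.1165)):
  print(px2w(f'pics/{fn}.png',[(323,176),(322.5,280)],z))
print(px2w('pics/w14.png',[(320,298)],.179))
E
```

```text
[0.5592 0.1654 0.128 ] [0.5555 0.1357]
[[0.563  0.1922 0.1675]
 [0.5597 0.1658 0.1675]]
[[0.5632 0.1921 0.1165]
 [0.5599 0.1655 0.1165]]
[[0.559  0.1658 0.179 ]]
```

```bash
python3 -m inch '[[[-1,0,-1,0,0,0,0.5],[-1,0,-3,0,0,0,0.5],[-1,0,-6,0,0,0,0.5],[-1,0,-10,0,0,0,0.5],[-1,0,-14,0,0,0,0.5],[-1,0,-18,0,0,0,0.5],[-1,0,-22,0,0,0,0.5],[-1,0,-26,0,0,0,0.5],[-1,0,-30,0,0,0,0.5],[-1,0,-34,0,0,0,0.5],[-1,0.1,-38,0,0,0,0.5],[-1,0.1,-42,0,0,0,0.5],[-1,0.1,-45,0,0,0,0.5],[-1,0.1,-48,0,0,0,0.5],[-1,0.1,-49.5,0,0,0,0.5],[-1,0.1,-50.1,-1,0,0,0.5],[-1,0.1,-50.1,-3,0,0,0.5],[-1,0.1,-50.1,-4,0,0,0.5],[-1,0.1,-50.1,-4,0,0,0.5],[-1,0.1,-50.1,-4,0,0,0.5]]]'; python3 - <<'E'
from h import *
snap("wrist","pics/w15.png");snap("top","pics/t15.png")
crop('pics/t15.png','pics/c15.png',360,210,520,325,5)
E
```

```text
time_s: 23.15
position: [0.5563, -0.3652, 0.0456]
tool_rot: [[0.994, 0.001, 0.112], [-0.112, -0.001, 0.994], [0.001, -1.0, -0.001]]
ft_force: [0.4, 0.5, -1.8]
grip_width: 0.0601
```

View pics/w15.png

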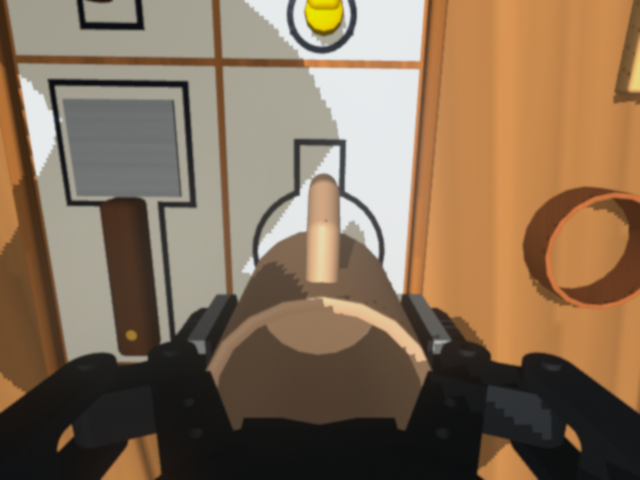

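View pics/c15.png

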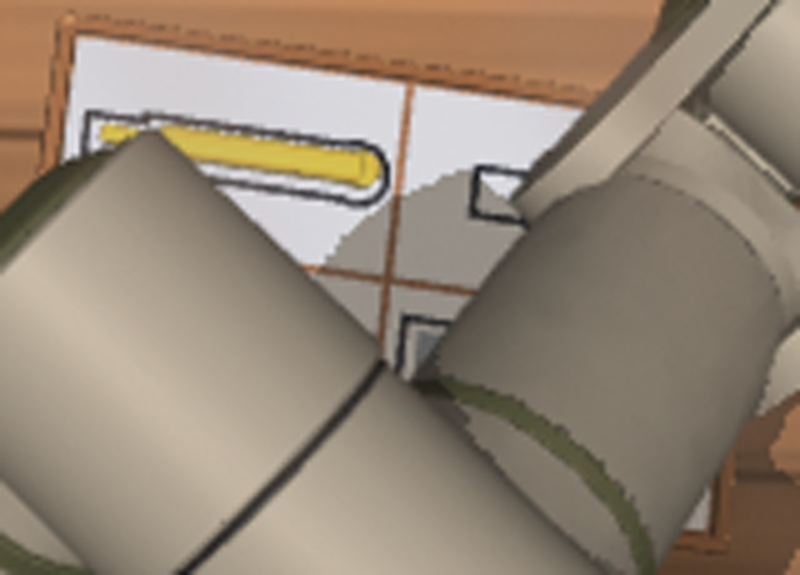

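```bash
python3 - <<'E'
from h import *
np.set_printoptions(precision=4,suppress=True)
T='pics/w15.png';u=np.array([.122,.9925])
p=px2w(T,[(294,138.5),(346,139.5)],.005).mean(0)[:2];print('spot',p-.063*u)
p=px2w(T,[(253.5,247),(384.5,247)],.005);print(p.mean(0))
h=px2w(T,[(323,176),(322.5,280)],.1265);print(h); f=px2w(T,[(320,298)],.137)[0,:2];print('mug',f-.03*u)
E
```

```text
spot [ 0.5565 -0.3638]
[ 0.557  -0.3604  0.005 ]
[[ 0.5637 -0.3088  0.1265]
 [ 0.5606 -0.3354  0.1265]]
mug [ 0.5562 -0.3657]
```

```bash
python3 -m inch '[[[-1,0,0.1,-1,0,0,0],[-1,0,0.1,-2,0,0,0],[-1,0,0.1,-3,0,0,0],[-1,0,0.1,-4,0,0,0],[-1,0,0.1,-4.7,0,0,0],[-1,0,0.1,-5.2,0,0,0],[-1,0,0.1,-5.5,0,0,0],[-1,0,0.1,-5.7,0,0,0],[-1,0,0.1,-5.8,0,0,0],[-1,0,0.1,-5.8,0,0,0],[-1,0,0.1,-5.8,0,0,0]]]'
```

```text
time_s: 24.62
position: [0.5561, -0.3643, -0.0129]
tool_rot: [[0.994, 0.0, 0.113], [-0.113, -0.0, 0.994], [0.0, -1.0, -0.0]]
ft_force: [-0.9, 0.7, -1.5]
grip_width: 0.0604
```

Not yet touching; ease down until contact shows.

```bash
python3 -m inch '[[[-1,0,0,-0.1,0,0,0],[-1,0,0,-0.1,0,0,0],[-1,0,0,-0.1,0,0,0]]]'; python3 -m inch '[[[-1,0,0,-0.1,0,0,0],[-1,0,0,-0.1,0,0,0],[-1,0,0,-0.1,0,0,0]]]'
```

```text
time_s: 25.0
position: [0.5561, -0.3644, -0.0132]
tool_rot: [[0.994, 0.001, 0.113], [-0.113, -0.001, 0.994], [0.001, -1.0, -0.001]]
ft_force: [-2.5, 1.4, 5.1]
grip_width: 0.0604
time_s: 25.38
position: [0.5562, -0.3644, -0.0133]
tool_rot: [[0.994, 0.001, 0.113], [-0.113, -0.001, 0.994], [0.001, -1.0, -0.001]]
ft_force: [-4.0, 3.1, 12.1]
grip_width: 0.0603
```

```bash
python3 -m inch '[[[-1,0,0,0.1,0,0,0],[-1,0,0,0.1,0,0,0],[0.6,0,0,0.1,0,0,0],[0.9,0,0,0.1,0,0,0],[0.95,0,0,0.1,0,0,0],[0.95,0,0,0.1,0,0,0],[0.95,0,0,0.1,0,0,0],[0.95,0,0,1.5,0,0,0],[0.95,0,0,3,0,0,0],[0.95,0,0,5,0,0,0],[0.95,0,0,8,0,0,0],[0.95,0,0,13,0,0,0],[0.95,0,0,18,0,0,0],[0.95,0,0,22,0,0,0],[0.95,0,0,22,0,0,0]]]'; python3 -m inch '[[[1,-2,6,0,0,0,0],[1,-4,12,0,0,0,0],[1,-8,18,0,0,0,0],[1,-12,24,0,0,0,0],[1,-14,30,0,0,0,0],[1,-14,36,0,0,0,0],[1,-14,42,0,0,0,0],[1,-14,48,0,0,0,0],[1,-14,54,0,0,0,0],[1,-14,60,0,0,0,0],[1,-14,66,0,0,0,0],[1,-14,66,0,0,0,0]]]'; python3 - <<'E'
from h import *
snap("top","pics/t16.png");snap("side","pics/s16.png")
crop('pics/t16.png','pics/c16.png',360,210,520,325,5)
crop('pics/s16.png','pics/c17.png',320,270,520,420,4)
E
```

```text
time_s: 27.25
position: [0.5569, -0.3649, 0.2101]
tool_rot: [[0.994, 0.006, 0.113], [-0.113, -0.006, 0.994], [0.007, -1.0, -0.005]]
ft_force: [-0.4, -0.1, -1.1]
grip_width: 0.0833
time_s: 28.75
position: [0.4148, 0.2988, 0.2043]
tool_rot: [[0.994, -0.001, 0.108], [-0.108, 0.0, 0.994], [-0.001, -1.0, -0.0]]
ft_force: [-0.2, -0.3, -0.0]
grip_width: 0.0851
```

View pics/c16.png

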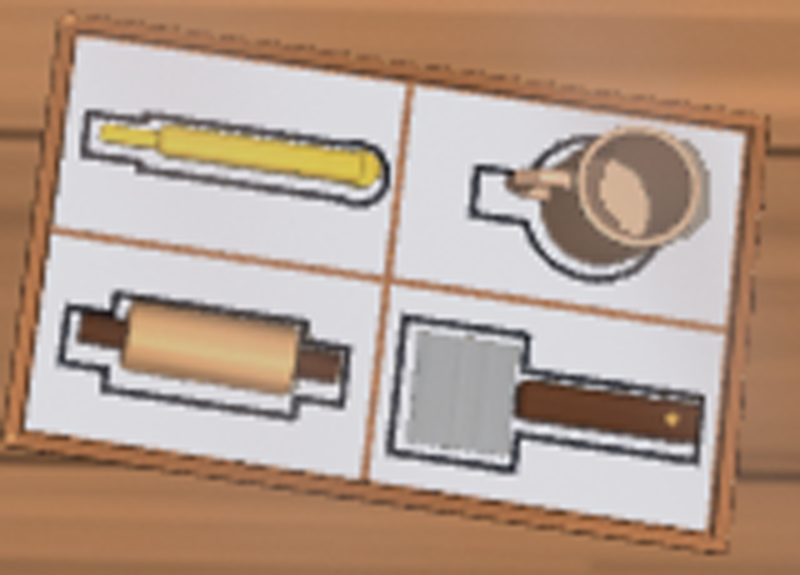

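View pics/c17.png

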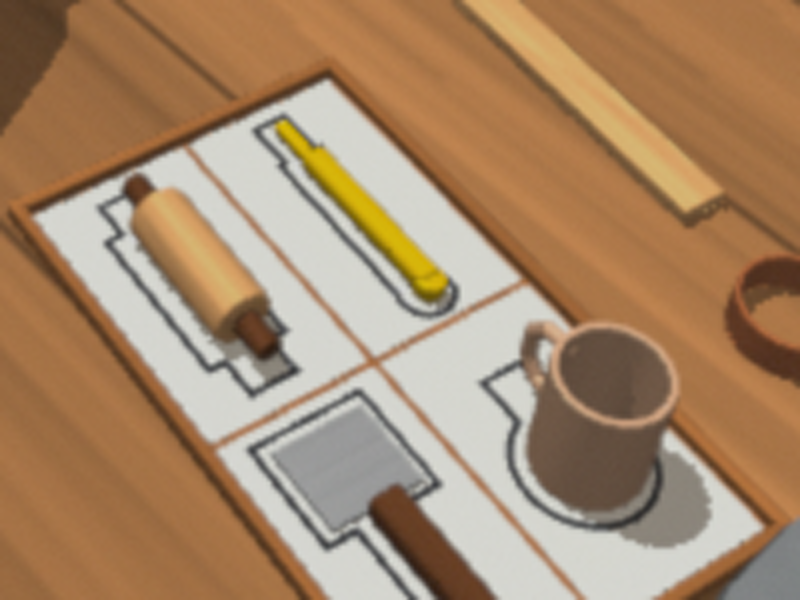

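View pics/t16.png

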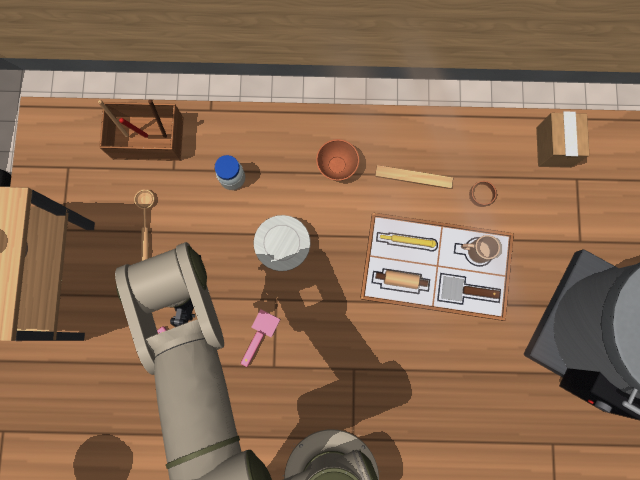

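```bash
python3 - <<'E'
from h import *
np.set_printoptions(precision=4,suppress=True)
def P(l,z): return px2w('pics/t16.png',(np.array(l)+.5)/5-.5+np.array((360,210)),z)
print('mug',P([(643,186)],.079),'handle end',P([(509,183)],.065))
print('tool tip/end',P([(101,131)],.009),P([(379,168)],.013))
b=P([(414,331),(403,444)],.008);print('blade',b.mean(0),'hend',P([(697,421)],.023))
E
```

```text
mug [[ 0.5563 -0.3676  0.079 ]] handle end [[ 0.5588 -0.3064  0.065 ]]
tool tip/end [[ 0.5907 -0.1133  0.009 ]] [[ 0.574  -0.2539  0.013 ]]
blade [ 0.4634 -0.2684  0.008 ] hend [[ 0.4483 -0.408   0.023 ]]
```

```bash
python3 - <<'E'
from h import *
print(env.observe()['time_s']); print(env.close_job())
E
```

```text
28.85
the job is handed in; nothing more can be done
None
```

I moved the scraper, the modelling tool and the mug onto their drawn outlines, turned the way they are drawn, and handed the job in at 28.9 s of the 72 s allowed.

**Final checks:** in the last top picture all three things lie or stand in their outlines:

| Thing | Distance from its target |
|---|---|
| Mug centre | about 3 mm |
| Tool tip | about 3 mm |
| Scraper tip | about 1 mm |

The mug was upright in the pictures taken while it was held and after it was set down. I lowered it gently to contact: the reading was 12 N at the most, and I let go after backing off 1 mm. The pin stub, jar, bowl, spoon, cutter and batten look unmoved by eye; I did not measure them. The gripper was open and clear of everything at the end.

**What disagreed:** the real fingertips sit about 38 mm higher than the reported TCP. My first try for the scraper therefore closed above it, touching nothing. I allowed for the offset on every grasp after that. When I gripped the modelling tool, the fingertips touched the counter lightly (about 7 N).

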